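# Eject a shell tile and hold it flush on the bevel sanding plate

### The job

Push the spring ejector to slide the coconut-shell tile out of its drying tunnel and let the ejector spring back, then pick the tile up. Tilt it to match the sloping sanding plate and press its underside flush on the middle of that plate; finish while still gripping the tile and holding it pressed there, without letting go. Leave the other things on the table where they lie.

Things in the scene. Friction and masses are not known exactly. Their poses are not given: they have to be found in the camera images.
- tunnel: the drying tunnel, fixed: aluminium base plate 190 x 78 x 8 mm, two side walls and a clear roof 70 mm above the table with a 14 mm slot along its middle. Origin on the table under the tunnel's middle; +x is the way the tile is pushed out, +z up. Tunnel x = -32 to +32 mm, base plate x = -75 to +115 mm: the tile comes out on the open apron, x = +32 to +115 mm, its top 8 mm above the table
- ejector_tab (a point): centre of the ejector's upright black push tab, 12 (along tunnel x) x 32 x 34 mm, from 83 to 117 mm above the table, above the tunnel's roof slot. It is pushed along the tunnel's +x by its rear (-x) face and moves with the ejector
- ejector (a joint): ejector travel in m: 0 sprung back, 0.068 pushed home (stop). The spring takes 2 N at the start and 5.4 N at the end; let go, it springs back to 0. It pushes on the tile's rear edge; fully pushed, the tile stands wholly out on the apron, its centre 66 to 70 mm ahead of the tunnel's origin, and stays there
- tile_grip (a point): centre of the tile's upright wooden grip, a block 30 mm (tile x) x 22 mm (tile y, the way to pinch it) x 45 mm tall; this point is 28.5 mm above the tile's underside. The grip stands in the middle of the top of a dark coconut-shell plate 54 x 54 x 6 mm, one rigid part of 65 to 110 g. At the start it stands upright in the tunnel under the clear roof, its axes along the tunnel's
- tile_face (a point): centre of the tile's flat underside (54 x 54 mm); axes of the tile, +z through the grip
- bevel_face (a point): centre of the upper face of the sanding plate: flat, 100 x 100 mm, brown abrasive, about 60 mm above the table. +z is its normal (up and towards its -x side, the robot's side), y level, -x down the slope of 0.2 to 0.55 rad. Clamped stiffly between two cheeks that with their black knobs reach 60 mm high and 75 mm either side along y, on a grey base 150 x 130 x 12 mm
- glue_pot_c (a point): a jar of glue 48 mm wide and 60 mm tall, standing on the table; its middle. Leave it alone
- pliers: pliers lying flat on the table, 150 x 65 x 14 mm; origin on the table under their middle, x along them. Leave them alone
- snips: snips lying flat on the table, 160 x 70 x 11 mm; origin on the table under their middle, x along them. Leave them alone
- disc0: loose coconut-shell disc lying on the table, 42 mm wide, 6 mm thick; origin under its middle. Leave it alone
- disc1: another such disc. Leave it alone
- disc2: another such disc. Leave it alone

How it is judged (in metres and radians):
On the way, in this order (a step that is already met when the one before it is completed fails the run):
1. the ejector is pushed in and the tile stands out of the tunnel on the apron (value of joint ejector above 0.058 m and x of tile_face in the frame of tunnel above 0.058 m), for 0.1 s.
2. the ejector has sprung back and the tile is held in the gripper, lifted clear of the tunnel (value of joint ejector below 0.006 m and contact force between the fingers and tile above 1 N and height (world z) of tile_face above 0.03 m and contact force between tile and tunnel below 0.1 N and contact force between tile and table below 0.1 N), for 0.2 s.
At the end, for the whole second after the job is handed in: The gripper still grips the tile and presses it on the sanding plate with more than 2 N; the tile's underside lies flush on the plate (within 0.06 rad and 3 mm), its centre within 20 mm of the plate's centre, the tile is still and touches neither tunnel nor table, and the ejector is sprung back (contact force between the fingers and tile above 1 N and contact force between tile and bevel_plate above 2 N and angle between the z axis of tile_face and the z axis of bevel_face, either way round below 0.06 rad and z of tile_face in the frame of bevel_face between -0.003 and 0.003 m and z of tile_grip in the frame of bevel_face above 0.015 m and distance between tile_face and bevel_face below 0.02 m and value of joint ejector below 0.006 m and linear speed of tile below 0.02 m/s and contact force between tile and tunnel below 0.1 N and contact force between tile and table below 0.1 N); the arm keeps its last pose, push and grip.
It fails at once if another thing on the table is moved more than 25 mm (distance of any of glue_pot_c, pliers, snips, disc0, disc1, disc2 from where it was at the start of the episode above 0.025 m).
It also fails if it takes over 61 s, if anything falls off the work surface, if the arm or the gripper's body presses on something with over 40 N, if the wrist force passes 120 N, or if a joint passes its speed limit or range.

### The arm

A 6-joint arm with a two-finger parallel gripper is mounted at the origin on the work surface. World frame = base frame: x ahead of the robot, y to its left, z up, the work surface at z = 0. Lengths are in mm, angles in rad, forces in N, time in s.
With the tool pointing down it reaches from about 300 to 950 mm from the base axis. Payload 3.1 kg.
Tool frame: the origin (TCP) lies between the finger pads; the fingertips stand 17 mm ahead of it and the grasp point (between the pads) lies 2 mm behind it; z points along the fingers, y is the line along which they close (so a half turn about z gives the same grasp; the last joint's range is limited). The gripper opens to 85 mm and grips with 20 to 120 N. Pads are 22 mm wide; open, the fingers measure 114 mm over their backs; the gripper's body (76 mm by 85 mm) begins 54 mm behind the grasp point. The pads swing forward as they close: fully open they stand 13 mm farther back than shut.
Start: joints at [1.068, 0.308, 1.634, -0, 1.2, -0.07], TCP at [262.159, 567.366, 248.272] pointing down, gripper open.
Joint ranges: [-3.06, 3.06], [-0.79, 1.96], [0.05, 2.63], [-1.19, 4.34], [0.05, 2.64], [-2.94, 2.94]. Speed limits (rad/s): [2.79, 2.79, 3.14, 3.14, 3.14, 3.14].

### API

Orientations are given as a rotation vector (axis times angle).
In Python, from plant import read_state, snapshot, calibration, sign_off gives the robot as it stands.
- The arm moves only by the tool move_arm, never from a script. Its argument "increments" is a list of rows, each a list of 3 entries, a list of its own where there are three numbers: the shift along the tool's x, y, z normalised to -1 to 1, where 1 is 0.1 m, then the turn, a rotation vector about the tool's x, y, z normalised to -1 to 1, where 1 is pi/4 rad, then the opening, from 0 (shut) to 1 (fully open). In form: [[[x, y, z], [ax, ay, az], hand], ...]. A call has 1 to 10 rows; each row is the pose to reach, as a shift and turn from the pose commanded when the call began, along the tool's axes at that moment; what a row does not reach only later rows make up. A row lasts 1/8 s, in which the tool goes at most 62.5 mm and 10.7 degrees, less where a joint would pass 70% of its speed; a pose out of reach is approached as far as the arm can. A call with a number of a shift or a turn outside -1 to 1 is refused whole. A call with a gripper value outside its range is refused whole. The fingers move at their own pace and stop on an object; "newtons" is the grip in N (left out, the last holds). Time passes only in rows, so rows that repeat a pose let the fingers close. It gives the time, the measured TCP pose, the force, the opening and the grip force at its end, in the units of the state.
- read_state(): the state, without advancing time (a new reading comes with each control period).
- snapshot(name): name is "scene" or "top" or "wrist"; returns the picture (420x560x3 uint8, blue, green, red); there is no depth.
- calibration(name): a dict with "fx", "fy", "cx", "cy" (pixels), "R" (3x3) and "t" (3): a world point X has camera coordinates R X + t; the wrist camera has in their place "mount" (4x4, takes a point from camera to tool coordinates, whose origin is the TCP and whose axes are the flange's). Camera axes: x right, y down, z forward; pixel columns grow to the right and rows downward; lengths in mm; the calibration is good to about 2 mm. The wrist camera is an equidistant fisheye: a pixel r from the principal point sees the ray r / f radians off the axis. A picture is of the moment at which its call begins: read the wrist's pose just before it. calibration takes no time and is no camera call.
- sign_off(): hands the job in; it is judged then, once.
The state is a dict: "time_s": time; "joint_positions": joint angles; "joint_velocities": joint speeds; "joint_efforts": joint torques, N m; "ee_pos": TCP position; "eef_rot": TCP orientation; "ft_force": force on the tool from outside, world axes, zero at the start; "ft_torque": the same for the moment, N m; "grip_width": opening from 0.0 (shut) to 1.0 (fully open); "grasp_force": force on a finger pad.
Only numpy, scipy, OpenCV 4.12 (cv2) and the standard library are available. Lean on these libraries where they do the work, as an engineer would, in place of code of your own. Each camera call takes 0.05 s, during which the arm holds its last target. There are 200 camera calls.

## Working session

There is one attempt and no reset: what is moved stays moved. The work goes in short steps, Python scripts to look and compute and a tool call to move; the robot and the scene stay as the last step left them, time stands still between calls to the robot, and variables do not carry over. Pictures are saved under pics/ and viewed, at most 10 in all, crops included, and the job is handed in when it is done.

Besides the shell and the picture viewer there is one more tool, called after ">>>" by a JSON object that holds its "name" and its "arguments", one argument or row to a line. move_arm: Moves the arm, as the interface text tells. Its arguments: {"type":"object","properties":{"increments":{"type":"array"},"newtons":{"type":"number"}},"required":["increments"]}

```bash
ls; mkdir -p pics; python3 - <<'E'
from plant import *
import cv2,json
s=read_state();print(s)
for n in("scene","top"):
    cv2.imwrite(f"pics/{n}0.png",snapshot(n));print(n,calibration(n))
print(calibration("wrist"))
E
```

```text
pics
{'time_s': 0.0, 'joint_positions': array([ 1.06831406e+00,  3.09006532e-01,  1.63519244e+00,  2.30270646e-05,
        1.19967756e+00, -6.96865439e-02]), 'joint_velocities': array([-1.32812603e-03, -7.33550343e-04,  5.23413385e-04, -9.58727587e-04,
       -4.31375980e-05, -5.71189721e-04]), 'joint_efforts': array([ 1.47467499e-04, -4.15252125e+01, -2.76666999e+01, -6.17718706e-05,
        9.97904426e-03, -9.75652029e-06]), 'ee_pos': array([261.7671762 , 566.68425218, 247.04326028]), 'eef_rot': array([-0.6744101 , -3.06766772,  0.00343146]), 'ft_force': array([-0.33149585, -0.79872837, -0.51930718]), 'ft_torque': array([-0.00637219, -0.03630817, -0.01658817]), 'grasp_force': 0.0, 'grip_width': 0.9989233905390645}
scene {'fx': 428.46461224109726, 'fy': 428.46461224109726, 'cx': 283.20555067035303, 'cy': 215.65711077120005, 'R': array([[-6.54760976e-01,  7.55835751e-01, -6.18407361e-04],
       [ 5.43120408e-01,  4.69921852e-01, -6.95840266e-01],
       [-5.25650346e-01, -4.55944921e-01, -7.18196312e-01]]), 't': array([ 368.82572529, -250.657543  , 1403.27097271])}
top {'fx': 412.4350395853789, 'fy': 412.4350395853789, 'cx': 275.5800556441492, 'cy': 211.50201828683828, 'R': array([[-0.02244075, -0.99973762,  0.00459477],
       [-0.98509876,  0.02132779, -0.17066211],
       [ 0.17051934, -0.00835609, -0.9853189 ]]), 't': array([  15.8410891 ,  564.18476069, 1308.84901772])}
{'fx': 325.19226210127806, 'fy': 325.19226210127806, 'cx': 279.9970912062269, 'cy': 213.3320924889709, 'mount': array([[ 7.76277090e-04, -9.63699471e-01, -2.66988252e-01,
         6.71207616e+01],
       [ 9.99999632e-01,  6.50850634e-04,  5.58273226e-04,
        -4.52887266e-01],
       [-3.64238139e-04, -2.66988587e-01,  9.63699622e-01,
        -1.25910656e+02],
       [ 0.00000000e+00,  0.00000000e+00,  0.00000000e+00,
         1.00000000e+00]])}
```

View pics/scene0.png

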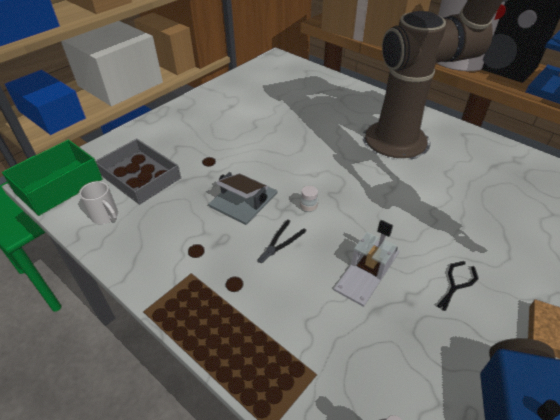

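View pics/top0.png

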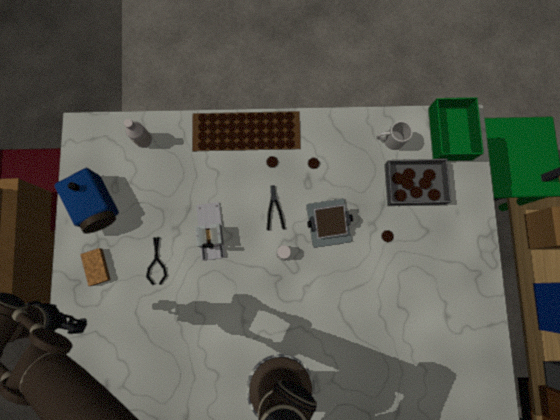

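The scene view shows the tunnel at about (370,262), its apron towards the camera and the black tab at (385,228). The sanding plate is at (243,188). In the top view the tunnel is at (210,232) with the apron pointing up (world +x), and the plate is at (330,221). I'll enlarge these areas in one composite to pick pixels.

```bash
python3 - <<'E'
import cv2,numpy as np
S=cv2.imread("pics/scene0.png");T=cv2.imread("pics/top0.png")
def crop(I,x0,y0,w=100,h=75):
    c=cv2.resize(I[y0:y0+h,x0:x0+w],(400,300),interpolation=cv2.INTER_CUBIC)
    for k in range(0,w,10):
        cv2.line(c,(k*4,0),(k*4,4 if k%50 else 10),(0,0,255),1)
        if k%20==0: cv2.putText(c,str(x0+k),(k*4,14),0,.35,(0,0,255))
    for k in range(0,h,10):
        cv2.line(c,(0,k*4),(4,k*4),(0,0,255),1)
        cv2.putText(c,str(y0+k),(5,k*4+4),0,.33,(0,0,255))
    return c
cv2.imwrite("pics/comp.png",np.vstack([np.hstack([crop(S,320,220,100,85)[:300],crop(S,195,155)]),np.hstack([crop(T,160,195),crop(T,280,185)])]))
E
```

```text
(no output)
```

View pics/comp.png

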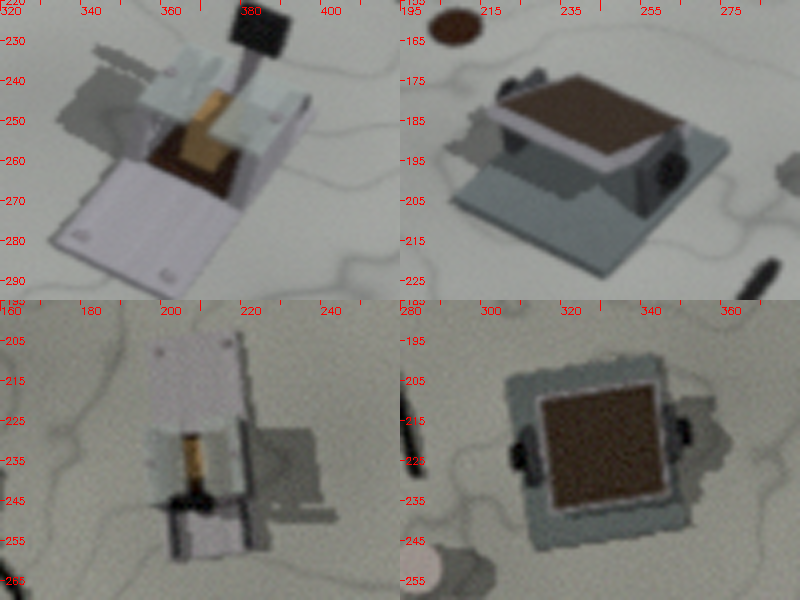

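Plate corners show clearly in both views: top (315,210), (344,206), (347,232), (318,237), and scene (247,194), (219,181), (239,174), (267,185). The tab is near top (207.5,244) and scene (385,228). The apron's far corners are top (197.5,204), (220,203) and scene (364,304), (332,288). I'll triangulate these for rough poses.

```bash
cat > h.py <<'E'
import numpy as np, cv2
from plant import *
from scipy.spatial.transform import Rotation as Ro
from scipy.optimize import least_squares
def fixed(name):
    c=calibration(name); return lambda X:(lambda p:np.c_[c["fx"]*p[:,0]/p[:,2]+c["cx"],c["fy"]*p[:,1]/p[:,2]+c["cy"]])(np.atleast_2d(X)@c["R"].T+c["t"])
def wrist(pos,rot):
    c=calibration("wrist");M=c["mount"];T=np.eye(4);T[:3,:3]=Ro.from_rotvec(rot).as_matrix();T[:3,3]=pos
    V=np.linalg.inv(T@M);k=np.array([c["fx"],c["cx"],c["cy"]])
    def f(X):
        p=np.atleast_2d(X)@V[:3,:3].T+V[:3,3];r=np.hypot(p[:,0],p[:,1]);a=np.arctan2(r,p[:,2])/np.maximum(r,1e-9)*k[0]
        return np.c_[a*p[:,0]+k[1],a*p[:,1]+k[2]]
    return f
def tri(views,x0=(550,0,50)):   # views: [(proj,pix)]
    r=least_squares(lambda X:np.concatenate([(f(X)[0]-p) for f,p in views]),x0);return r.x,np.sqrt(np.mean(r.fun**2))
def frame(p): # x,y,z,yaw,slope
    return Ro.from_euler("ZY",[p[3],-p[4]])
def fit(model,views,p0): # model(p)->Nx3 ; views: [(proj,Nx2)]
    r=least_squares(lambda p:np.concatenate([(f(model(p))-q)[~np.isnan(q[:,0])].ravel() for f,q in views]),p0,loss="soft_l1");return r.x,np.sqrt(np.mean(r.fun**2)),r.fun.round(1)
E
python3 - <<'E'
from h import *
T,S=fixed("top"),fixed("scene")
pl=[((315,210),(247.5,193.75)),((343.75,205.75),(219.25,180.75)),((346.75,232.5),(239.5,173.75)),((318.25,237),(266.75,185.5))]
P=np.array([tri([(T,a),(S,b)])[0] for a,b in pl]);print(P.round(),P.mean(0).round())
print("sides",np.linalg.norm(P-np.roll(P,1,0),axis=1).round())
c=np.array([[1,1,0],[1,-1,0],[-1,-1,0],[-1,1,0]])*50
m=lambda p:p[:3]+frame(p).apply(c)
A=np.array([a for a,_ in pl],float);B=np.array([b for _,b in pl])
print("plate",fit(m,[(T,A),(S,B)],[*P.mean(0),0,.3]))
m2=lambda p:p[:3]+frame(p).apply(c*p[5]/50)
print("plate free",fit(m2,[(T,A),(S,B)],[*P.mean(0),0,.3,48]))
for n,a,b in [("tab",(207.5,244),(385,228.5)),("ap+",(197.5,203.75),(364.5,304.4)),("ap-",(220,203.2),(332.5,288))]:
    print(n,tri([(T,a),(S,b)]))
E
```

```text
[[ 562. -124.   76.]
 [ 574. -217.   75.]
 [ 490. -228.   40.]
 [ 478. -134.   42.]] [ 526. -176.   58.]
sides [91. 94. 91. 95.]
plate (array([ 5.25546319e+02, -1.76416962e+02,  5.73481616e+01,  1.47350673e-01,
        4.38171243e-01]), np.float64(0.9273677123621117), array([-1. , -0.5,  0.7, -1.4,  0.9,  0.9, -0.4,  1.5,  0.5,  0.2, -1.7,
       -0.5, -0.5,  0. ,  1.3,  0.8]))
plate free (array([ 5.25896045e+02, -1.75872018e+02,  5.82728716e+01,  1.38157413e-01,
        4.05548928e-01,  4.66814310e+01]), np.float64(0.1999487316586506), array([ 0. , -0.1, -0.3, -0.4, -0.3,  0.3,  0.3,  0.3, -0.1, -0.1, -0.1,
       -0.1,  0.1, -0. , -0.2,  0.2]))
tab (array([456.81596982, 218.75928221, 101.44818958]), np.float64(0.12098291370879649))
ap+ (array([601.88818106, 271.37927291,   8.18360687]), np.float64(0.7348313173292048))
ap- (array([ 6.06740952e+02,  1.90675399e+02, -7.15014884e-02]), np.float64(0.3545309236133547))
```

>>> {"name": "move_arm", "arguments": {
  "increments": [
    [[-1,-0.83,0],[0,0,0],0.6],
    [[-1,-0.83,0],[0,0,0],0.6],
    [[-1,-0.83,0],[0,0,0],0.3]
  ]
}}

```text
time_s: 0.48
ee_pos: [318.9, 446.5, 247.4]
eef_rot: [-0.68, -3.066, 0.005]
ft_force: [-0.4, 1.3, -0.5]
grip_width: 0.404
grasp_force: 0.0
```

>>> {"name": "move_arm", "arguments": {
  "increments": [
    [[-1,-0.83,0],[0,0,0],0],
    [[-1,-0.83,0],[0,0,0],0],
    [[-1,-0.83,0],[0,0,0],0]
  ]
}}

```text
time_s: 0.85
ee_pos: [375.1, 330.5, 248.0]
eef_rot: [-0.681, -3.067, 0.001]
ft_force: [-1.4, 0.1, -0.4]
grip_width: 0.0
grasp_force: 0.0
```

>>> {"name": "move_arm", "arguments": {
  "increments": [
    [[-1,-0.83,0],[0,0,-0.64],0],
    [[-1,-0.83,0],[0,0,-0.64],0],
    [[-1,-0.83,0],[0,0,-0.64],0],
    [[-1,-0.83,0],[0,0,-0.64],0],
    [[-1,-0.83,0],[0,0,-0.64],0]
  ]
}}

```text
time_s: 1.48
ee_pos: [429.7, 216.9, 248.2]
eef_rot: [0.108, -3.139, -0.001]
ft_force: [-0.2, -0.0, 0.9]
grip_width: -0.002
grasp_force: 0.0
```

```bash
cat >> h.py <<'E'
def look(name):
    s=read_state();I=snapshot("wrist");cv2.imwrite(f"pics/{name}.png",I);np.savez(f"pics/{name}.npz",p=s["ee_pos"],r=s["eef_rot"])
    print(name,s["time_s"],s["ee_pos"].round(1),"R\n",Ro.from_rotvec(s["eef_rot"]).as_matrix().round(3),s["joint_positions"].round(2))
def wv(name):
    z=np.load(f"pics/{name}.npz");return wrist(z["p"],z["r"])
E
python3 -c "
from h import *
look('w1')"
```

```text
w1 1.475 [429.7 216.9 248.2] R
 [[-0.998 -0.068 -0.   ]
 [-0.068  0.998  0.001]
 [ 0.     0.001 -1.   ]] [ 0.38  0.03  1.96  0.    1.15 -1.26]
```

View pics/w1.png

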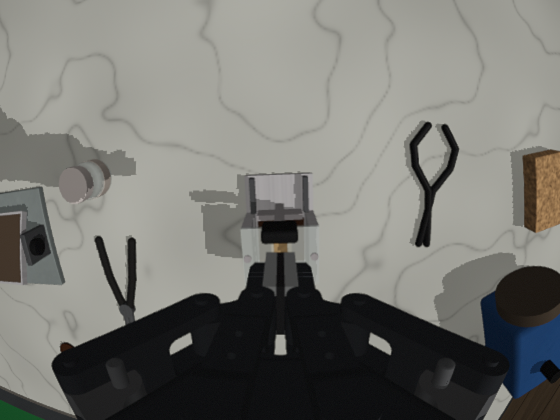

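The wrist view looks back toward the robot side: the tunnel rear is at (280,180) and the tab at (280,232), with the gripper hiding the apron. I'll move further +x and take two views that both hold the tunnel and the plate.

>>> {"name": "move_arm", "arguments": {
  "increments": [
    [[-0.82,-0.54,0],[0,0,0],0],
    [[-0.82,-0.54,0],[0,0,0],0]
  ]
}}

```text
time_s: 1.78
ee_pos: [517.1, 168.2, 248.5]
eef_rot: [-0.111, 3.138, 0.001]
ft_force: [-0.2, 0.4, 0.5]
grip_width: -0.004
grasp_force: 0.0
```

>>> {"name": "move_arm", "arguments": {
  "increments": [
    [[-0.82,-0.54,0],[0,0,0],0],
    [[-0.82,-0.54,0],[0,0,0],0],
    [[-0.82,-0.54,0],[0,0,0],0],
    [[-0.82,-0.54,0],[0,0,0],0]
  ]
}}

```text
time_s: 2.28
ee_pos: [600.3, 120.6, 247.7]
eef_rot: [0.111, -3.138, -0.001]
ft_force: [-0.1, 0.2, -1.1]
grip_width: -0.0
grasp_force: 0.0
```

```bash
python3 -c "
from h import *
look('w2')"
```

```text
w2 2.275 [600.3 120.6 247.7] R
 [[-0.998 -0.07  -0.002]
 [-0.07   0.998  0.   ]
 [ 0.002  0.001 -1.   ]] [ 0.13  0.29  1.66  0.    1.19 -1.51]
```

>>> {"name": "move_arm", "arguments": {
  "increments": [
    [[0,-1,0],[0,0,0],0],
    [[0,-1,0],[0,0,0],0]
  ]
}}

```text
time_s: 2.58
ee_pos: [607.2, 19.5, 248.4]
eef_rot: [0.113, -3.139, 0.001]
ft_force: [0.6, -0.4, 0.0]
grip_width: -0.003
grasp_force: 0.0
```

>>> {"name": "move_arm", "arguments": {
  "increments": [
    [[0,-1,0],[0,0,0],0],
    [[0,-1,0],[0,0,0],0],
    [[0,-1,0],[0,0,0],0],
    [[0,-1,0],[0,0,0],0]
  ]
}}

```text
time_s: 3.08
ee_pos: [614.6, -78.8, 248.3]
eef_rot: [0.111, -3.139, -0.002]
ft_force: [-0.1, 0.1, -0.6]
grip_width: -0.001
grasp_force: 0.0
```

```bash
python3 - <<'E'
from h import *
look('w3')
for n in("w2","w3"):
    f=wv(n);print(n,"tunnel",f([[489,223,8]]).round(),"plate",f([[526,-176,58]]).round())
E
```

```text
w3 3.075 [614.6 -78.8 248.3] R
 [[-0.998 -0.07  -0.   ]
 [-0.07   0.998  0.001]
 [ 0.     0.001 -1.   ]] [-0.2   0.3   1.65  0.    1.2  -1.84]
w2 tunnel [[377.  97.]] plate [[ 34. 120.]]
w3 tunnel [[512. 114.]] plate [[188. 100.]]
```

```bash
cat >> h.py <<'E'
def comp(name,items,z=2.5,w=160,h=120):
    out=[]
    for n,x0,y0 in items:
        I=cv2.imread(f"pics/{n}.png")[y0:y0+h,x0:x0+w];c=cv2.resize(I,(int(w*z),int(h*z)),interpolation=cv2.INTER_CUBIC)
        for k in range(0,w,10):
            cv2.line(c,(int(k*z),0),(int(k*z),4),(0,0,255),1)
            if k%20==0: cv2.putText(c,str(x0+k),(int(k*z),14),0,.35,(0,0,255))
        for k in range(0,h,10):
            cv2.line(c,(0,int(k*z)),(4,int(k*z)),(0,0,255),1)
            if k%20==0: cv2.putText(c,str(y0+k),(5,int(k*z)+4),0,.35,(0,0,255))
        out.append(c)
    cv2.imwrite(f"pics/{name}.png",np.vstack([np.hstack(out[:2]),np.hstack(out[2:])]) if len(out)>2 else np.hstack(out))
E
python3 -c "
from h import *
comp('c2',[('w2',300,40),('w3',110,30),('w3',400,40),('w2',0,50)])"
```

```text
(no output)
```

View pics/c2.png

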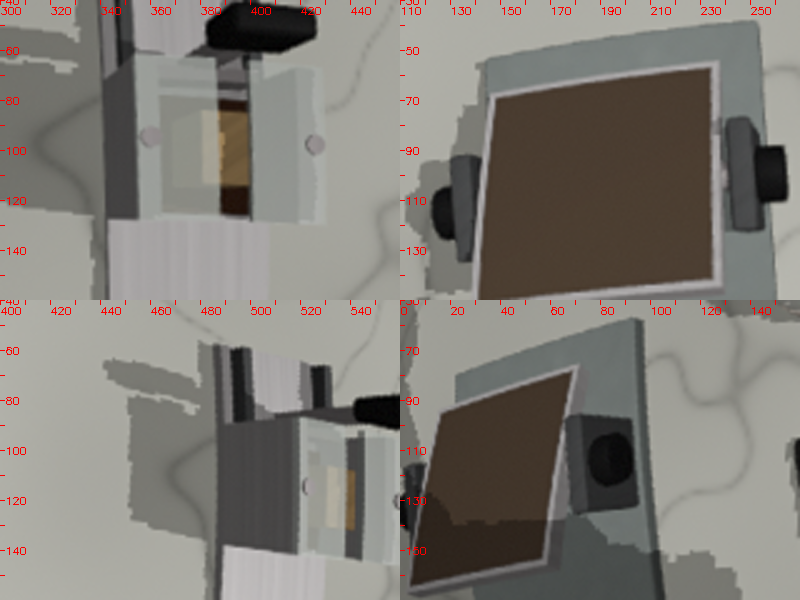

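The w3 crop shows the plate's brown corners at (235,57), (149,69), (142,149) and (235,142). The w2 crop shows them at (69,79), (17,95), (5,163) and (58,153). Roof corners in w2 are near (353,63), (355,128), (429,67) and (430,129). I'll fit both poses to these.

```bash
python3 - <<'E'
from h import *
T,S,W2,W3=fixed("top"),fixed("scene"),wv("w2"),wv("w3")
c=np.array([[1,1,0],[1,-1,0],[-1,-1,0],[-1,1,0]])
m2=lambda p:p[:3]+frame(p).apply(c*p[5])
A=np.array([(315,210),(343.75,205.75),(346.75,232.5),(318.25,237)]);B=np.array([(247.5,193.75),(219.25,180.75),(239.5,173.75),(266.75,185.5)])
C3=np.array([(235.2,141.6),(142.5,148.8),(148.8,69.2),(234.8,56.8)]);C2=np.array([(58.4,152.8),(5.2,163.2),(17.2,95.2),(68.8,78.8)])
p0=[526,-176,58,.14,.4,47]
for n,v in [("wr",[(W3,C3),(W2,C2)]),("all",[(W3,C3),(W2,C2),(T,A),(S,B)])]:
    p,e,r=fit(m2,v,p0);print("plate",n,p.round(3),e.round(2));print(r)
n=np.nan
def mt(p): # x,y,yaw,hw,zr
    q=np.array([[-32,-p[3],p[4]],[32,-p[3],p[4]],[-32,p[3],p[4]],[32,p[3],p[4]],[115,39,8],[115,-39,8]])
    return [p[0],p[1],0]+Ro.from_euler("z",p[2]).apply(q)
V2=np.array([(353.2,62.8),(354.8,128),(428.8,67.2),(430,128.8),(n,n),(n,n)])
V3=np.array([(518.8,89.2),(520,142.4),(n,n),(n,n),(n,n),(n,n)])
VT=np.array([(220,246),(220,227),(196.5,246.2),(196.5,227.5),(197.5,203.75),(220,203.2)])
VS=np.array([(n,n)]*4+[(364.5,304.4),(332.5,288)])
for k,v in [("wr",[(W2,V2),(W3,V3)]),("all",[(W2,V2),(W3,V3),(T,VT),(S,VS)])]:
    p,e,r=fit(mt,v,[489,223,.07,36,70]);print("tunnel",k,p.round(3),e.round(2));print(r)
E
```

```text
plate wr [ 5.27563e+02 -1.75494e+02  5.77880e+01  1.26000e-01  3.71000e-01
  4.62780e+01] 0.54
[-0.2 -0.3  0.1  1.5  0.6 -0.3 -0.4  0.5 -0.7 -0.   0.2  0.1 -0.2 -0.5
  0.4 -0.6]
plate all [ 5.27365e+02 -1.75314e+02  5.83350e+01  1.28000e-01  3.79000e-01
  4.62910e+01] 0.51
[-0.  -0.7 -0.   1.4  0.7 -0.3 -0.3  0.3 -1.  -0.3 -0.1  0.  -0.2 -0.5
  0.3 -0.7  0.  -0.7 -0.5 -0.6 -0.6  0.   0.1 -0.3 -0.7  0.6 -0.2  0.6
  0.2 -0.1 -0.4  0.2]
tunnel wr [4.93133e+02 2.21595e+02 1.15000e-01 3.91230e+01 7.01480e+01] 0.9
[-0.1 -0.6  0.8  0.8 -0.3 -0.4  0.3  1.1  0.  -2.1 -1.3  0.3]
tunnel all [4.92799e+02 2.21318e+02 1.05000e-01 3.90500e+01 7.03000e+01] 1.55
[ 0.1 -1.4  0.3 -0.  -0.2 -0.4 -0.2  1.1  0.2 -2.8 -1.5 -0.3  1.3 -3.9
 -0.8 -4.5  0.4 -1.  -1.5 -2.  -1.3  0.3 -1.  -2.  -0.8  0.5  0.9  0.2]
```

>>> {"name": "move_arm", "arguments": {
  "increments": [
    [[0,-0.9,0.1],[0,0,0],0],
    [[0,-0.9,0.1],[0,0,0],0]
  ]
}}

```text
time_s: 3.38
ee_pos: [621.6, -169.9, 238.2]
eef_rot: [0.113, -3.14, 0.001]
ft_force: [-0.8, 0.4, -0.4]
grip_width: 0.001
grasp_force: 0.0
```

>>> {"name": "move_arm", "arguments": {
  "increments": [
    [[0,-0.9,0],[0,0,0],0],
    [[0,-0.9,0],[0,0,0],0],
    [[0,-0.9,0],[0,0,0],0],
    [[0,-0.9,0],[0,0,0],0]
  ]
}}

```text
time_s: 3.88
ee_pos: [627.8, -257.9, 238.1]
eef_rot: [0.112, -3.139, -0.002]
ft_force: [-0.0, -0.0, 1.0]
grip_width: -0.004
grasp_force: 0.0
```

```bash
python3 -c "
from h import *
look('w4')"
```

```text
w4 3.875 [ 627.8 -257.9  238.1] R
 [[-0.997 -0.071 -0.001]
 [-0.071  0.997  0.002]
 [ 0.001  0.002 -1.   ]] [-0.45  0.42  1.5   0.    1.22 -2.1 ]
```

>>> {"name": "move_arm", "arguments": {
  "increments": [
    [[0,1,0],[0,0,0],0],
    [[0,1,0],[0,0,0],0]
  ]
}}

```text
time_s: 4.18
ee_pos: [620.2, -156.3, 238.2]
eef_rot: [0.113, -3.139, -0.003]
ft_force: [0.0, 0.0, -0.2]
grip_width: -0.001
grasp_force: 0.0
```

>>> {"name": "move_arm", "arguments": {
  "increments": [
    [[0,1,0],[0,0,0],0],
    [[0,1,0],[0,0,0],0]
  ]
}}

```text
time_s: 4.42
ee_pos: [612.8, -55.8, 238.5]
eef_rot: [0.115, -3.139, -0.002]
ft_force: [0.0, -0.5, -0.1]
grip_width: -0.001
grasp_force: 0.0
```

>>> {"name": "move_arm", "arguments": {
  "increments": [
    [[0,1,0],[0,0,0],0],
    [[0,1,0],[0,0,0],0]
  ]
}}

```text
time_s: 4.68
ee_pos: [605.6, 43.9, 238.6]
eef_rot: [0.116, -3.139, -0.002]
ft_force: [0.0, -0.2, 0.6]
grip_width: 0.004
grasp_force: 0.0
```

>>> {"name": "move_arm", "arguments": {
  "increments": [
    [[0,1,0],[0,0,0],0],
    [[0,1,0],[0,0,0],0]
  ]
}}

```text
time_s: 4.92
ee_pos: [598.3, 143.5, 238.6]
eef_rot: [0.116, -3.139, -0.002]
ft_force: [0.7, -0.1, -0.9]
grip_width: -0.004
grasp_force: 0.0
```

>>> {"name": "move_arm", "arguments": {
  "increments": [
    [[0.1,0.75,0],[0,0,0],0],
    [[0.1,0.75,0],[0,0,0],0],
    [[0.1,0.75,0],[0,0,0],0],
    [[0.1,0.75,0],[0,0,0],0]
  ]
}}

```text
time_s: 5.42
ee_pos: [584.5, 212.6, 238.3]
eef_rot: [-0.11, 3.14, -0.001]
ft_force: [-1.2, 0.0, 0.2]
grip_width: 0.003
grasp_force: 0.0
```

```bash
cat >> h.py <<'E'
def quad(name,guess):
    "brown quad of wrist picture -> 4 corners (pixels), ordered like guess"
    I=cv2.imread(f"pics/{name}.png");g=cv2.GaussianBlur(I,(3,3),0).astype(int)
    m=((g[...,2]-g[...,0]>12)&(g[...,2]<110)).astype(np.uint8)
    roi=np.zeros_like(m);cv2.fillConvexPoly(roi,cv2.convexHull(np.int32(guess.mean(0)+1.25*(guess-guess.mean(0)))),1);m&=roi
    m=cv2.morphologyEx(m,cv2.MORPH_CLOSE,np.ones((5,5)));C=max(cv2.findContours(m,0,1)[0],key=cv2.contourArea).astype(float)
    c=calibration("wrist");K=np.array([[c["fx"],0,c["cx"]],[0,c["fy"],c["cy"]],[0,0,1]]);D=np.zeros(4)
    u=cv2.fisheye.undistortPoints(C,K,D)[:,0];q=cv2.fisheye.undistortPoints(guess[:,None].astype(float),K,D)[:,0];L=[]
    for i in range(4):
        a,b=q[i],q[(i+1)%4];l=np.linalg.norm(b-a);d=(b-a)/l;t=(u-a)@d/l;o=np.abs((u-a)@[-d[1],d[0]])
        s=u[(t>.12)&(t<.88)&(o<.03)].astype(np.float32);vx,vy,x,y=cv2.fitLine(s,cv2.DIST_HUBER,0,.001,.001).ravel();L.append(np.cross([x,y,1],[x+vx,y+vy,1]))
    P=[np.cross(L[i-1],L[i]) for i in range(4)];P=np.array([p[:2]/p[2] for p in P])
    return cv2.fisheye.distortPoints(P[:,None],K,D)[:,0]
E
python3 - <<'E'
from h import *
look('w5')
c=np.array([[1,1,0],[1,-1,0],[-1,-1,0],[-1,1,0]])
m2=lambda p:p[:3]+frame(p).apply(c*p[5])
p=np.array([527.4,-175.3,58.3,.128,.379,46.3]);Q={}
for n in("w2","w3","w4"):
    g=wv(n)(m2(p));
    try: Q[n]=quad(n,g);print(n,g.round(1).tolist(),Q[n].round(1).tolist())
    except Exception as e: print(n,e)
for k in (list(Q),["w3","w4"]):
    try:
        r=fit(m2,[(wv(n),Q[n]) for n in k],p);print(k,r[0].round(3),r[1].round(2),r[2])
    except Exception as e: print(e)
print(wv("w5")([[492,221,8]]))
comp('c5',[('w5',200,0),('w4',300,30)])
E
```

```text
w5 5.425 [584.5 212.6 238.3] R
 [[-0.998 -0.07   0.   ]
 [-0.07   0.998 -0.001]
 [ 0.    -0.001 -1.   ]] [ 0.28  0.31  1.65 -0.    1.18 -1.36]
w2 [[57.4, 152.5], [5.1, 163.3], [17.0, 94.7], [69.2, 78.1]] [[55.6, 151.9], [5.3, 162.4], [16.1, 95.6], [67.9, 78.7]]
w3 [[235.2, 141.0], [142.5, 150.2], [149.5, 69.0], [234.6, 57.1]] [[234.4, 140.5], [141.2, 150.2], [148.4, 69.5], [232.8, 57.3]]
w4 [[426.3, 145.6], [331.6, 147.1], [321.8, 59.6], [409.5, 62.0]] [[426.0, 145.0], [331.5, 146.5], [321.6, 60.3], [408.7, 61.8]]
['w2', 'w3', 'w4'] [ 5.27439e+02 -1.76132e+02  5.94740e+01  1.33000e-01  3.86000e-01
  4.58550e+01] 0.36 [ 0.3  0.2 -1.1  0.7  0.1 -0.3 -0.2 -0.2 -0.6 -0.3  0.6 -0.2  0.2  0.
  0.2  0.  -0.1 -0.1  0.1  0.3 -0.2 -0.2 -0.   0.2]
['w3', 'w4'] [ 5.27468e+02 -1.76167e+02  5.98090e+01  1.33000e-01  3.89000e-01
  4.59430e+01] 0.24 [-0.6 -0.2  0.3 -0.1  0.1  0.   0.3 -0.   0.1 -0.   0.1  0.4 -0.3 -0.2
  0.1  0.1]
[[294.35974318 103.30293676]]
```

View pics/c5.png

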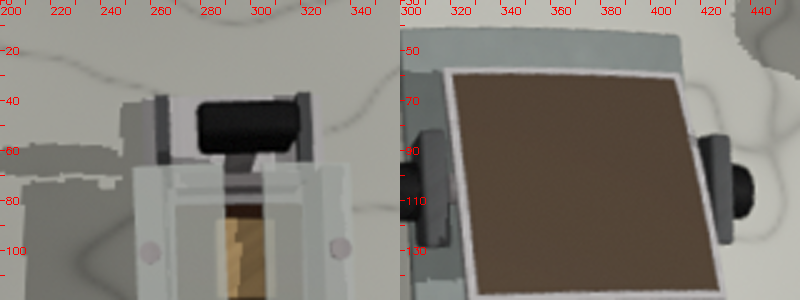

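Tab in w5 spans (279–320, 40–61). The rear roof corners are at (253,67) and (340,66). The plate fit is consistent: slope 0.388, yaw 0.133. Now I'll refine the tunnel.

```bash
python3 - <<'E'
from h import *
n=np.nan
def mt(p):
    q=np.array([[-32,-39,70],[32,-39,70],[-32,39,70],[32,39,70],[-75,-39,8.],[-75,39,8]])
    return [p[0],p[1],0]+Ro.from_euler("z",p[2]).apply(q)
V2=np.array([(353.2,62.8),(354.8,128),(428.8,67.2),(430,128.8),(n,n),(n,n)])
V3=np.array([(518.8,89.2),(520,142.4)]+[(n,n)]*4)
V5=np.array([(253.2,67.2),(n,n),(340,66),(n,n),(n,n),(n,n)])
p,e,r=fit(mt,[(wv("w2"),V2),(wv("w3"),V3),(wv("w5"),V5)],[490,222,.09]);print(p.round(3),e,r)
# tab: rear top edge mid px y=40, front bottom edge y=61 in w5
f=wv("w5")
t=lambda X:Ro.from_euler("z",p[2]).apply(X)+[p[0],p[1],0]
for d in(-28,-32,-36,-40): print(d,f(t([[d-6,-16,117],[d-6,16,117],[d+6,-16,83],[d+6,16,83],[d+6,0,117]])).round(0).tolist())
E
```

```text
[4.93299e+02 2.21728e+02 1.10000e-01] 0.825514666459338 [ 0.3 -0.6  0.8  0.7 -0.2 -0.   0.1  1.5  0.2 -2.1 -1.3  0.3 -0.3  0.1
 -0.1 -0.6]
-28 [[278.0, 53.0], [321.0, 52.0], [279.0, 75.0], [317.0, 74.0], [300.0, 67.0]]
-32 [[278.0, 48.0], [321.0, 47.0], [279.0, 70.0], [316.0, 69.0], [300.0, 62.0]]
-36 [[278.0, 43.0], [320.0, 42.0], [279.0, 66.0], [316.0, 65.0], [300.0, 57.0]]
-40 [[278.0, 38.0], [320.0, 37.0], [279.0, 61.0], [316.0, 60.0], [300.0, 52.0]]
```

Tab centre at tunnel x ≈ −38, which agrees with the triangulated (457,219,101). I'm moving behind it and descending, with the fingers shut.

>>> {"name": "move_arm", "arguments": {
  "increments": [
    [[0.82,0.06,0],[0,0,0],0],
    [[0.82,0.06,0],[0,0,0],0]
  ]
}}

```text
time_s: 5.72
ee_pos: [499.1, 211.6, 236.5]
eef_rot: [0.107, -3.135, 0.002]
ft_force: [0.5, 0.2, 1.1]
grip_width: 0.001
grasp_force: 0.0
```

>>> {"name": "move_arm", "arguments": {
  "increments": [
    [[0.83,0.07,0.33],[0,0,-0.04],0],
    [[0.83,0.07,0.33],[0,0,-0.04],0],
    [[0.83,0.07,0.33],[0,0,-0.04],0],
    [[0.83,0.07,0.33],[0,0,-0.04],0]
  ]
}}

```text
time_s: 6.22
ee_pos: [421.0, 214.4, 206.3]
eef_rot: [-0.157, 3.135, 0.001]
ft_force: [-0.4, 0.4, 1.0]
grip_width: 0.003
grasp_force: 0.0
```

```bash
cat >> h.py <<'E'
def go(p,R=None):
    "normalised increments from the measured pose to p,R"
    s=read_state();R0=Ro.from_rotvec(s["eef_rot"]);R=R or R0
    print("from",s["ee_pos"].round(1),"shift",(R0.inv().apply(np.array(p)-s["ee_pos"])/100).round(3),"turn",((R0.inv()*R).as_rotvec()/(np.pi/4)).round(3),"F",s["ft_force"].round(1),"grip",round(s["grip_width"],3),round(s["grasp_force"],1),"t",s["time_s"])
def down(yaw): return Ro.from_euler("z",yaw)*Ro.from_matrix(np.diag([-1,1,-1]))
def tun(x,y,z,yaw=.1): return Ro.from_euler("z",yaw).apply([x,y,z])+[493.3,221.7,0]
E
python3 -c "
from h import *
go(tun(-74,0,105),down(.1))"
```

```text
from [421.  214.4 206.3] shift [ 0.016 -0.     1.013] turn [ 0.001  0.004 -0.   ] F [-0.4  0.4  1. ] grip 0.003 0.0 t 6.225
```

>>> {"name": "move_arm", "arguments": {
  "increments": [
    [[0.02,0,1],[0,0,0],0],
    [[0.02,0,1],[0,0,0],0],
    [[0.02,0,1],[0,0,0],0],
    [[0.02,0,1],[0,0,0],0]
  ]
}}

```text
time_s: 6.72
ee_pos: [419.5, 215.0, 106.8]
eef_rot: [-0.158, 3.134, 0.002]
ft_force: [0.4, 0.3, 0.4]
grip_width: 0.003
grasp_force: 0.0
```

>>> {"name": "move_arm", "arguments": {
  "increments": [
    [[-0.1,0,0],[0,0,0],0],
    [[-0.2,0,0],[0,0,0],0],
    [[-0.3,0,0],[0,0,0],0],
    [[-0.4,0,0],[0,0,0],0],
    [[-0.5,0,0],[0,0,0],0],
    [[-0.5,0,0],[0,0,0],0]
  ]
}}

```text
time_s: 7.48
ee_pos: [467.5, 219.7, 105.1]
eef_rot: [-0.159, 3.137, 0.0]
ft_force: [-3.6, 1.7, 1.5]
grip_width: -0.002
grasp_force: 1.6
```

```bash
python3 - <<'E'
from h import *
s=read_state();print((Ro.from_euler("z",-.1).apply(s["ee_pos"]-[493.3,221.7,0])).round(1),s["ft_force"])
look("w6");cv2.imwrite("pics/t6.png",snapshot("top"));cv2.imwrite("pics/s6.png",snapshot("scene"))
comp("c6",[("w6",200,160),("t6",160,195),("s6",320,210)][1:],3.9,102,100)
E
```

```text
[-25.9   0.6 105.1] [-3.63138708  1.68022699  1.47229464]
w6 7.475 [467.5 219.7 105.1] R
 [[-0.995 -0.101  0.   ]
 [-0.101  0.995  0.   ]
 [-0.     0.    -1.   ]] [ 0.35  0.29  1.99  0.    0.86 -1.32]
```

View pics/c6.png

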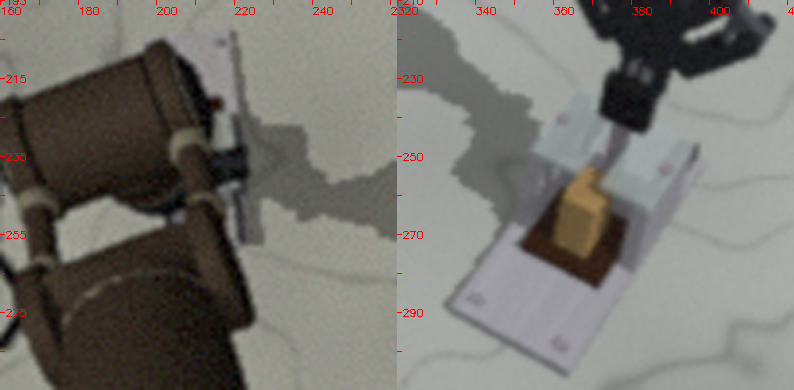

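Contact is right: in the scene view the tile is half out at (363,252), and 3.6 N matches about 33 mm of travel. I'll push on to the stop gently.

>>> {"name": "move_arm", "arguments": {
  "increments": [
    [[-0.08,0,0],[0,0,0],0],
    [[-0.16,0,0],[0,0,0],0],
    [[-0.23,0,0],[0,0,0],0],
    [[-0.29,0,0],[0,0,0],0],
    [[-0.33,0,0],[0,0,0],0],
    [[-0.33,0,0],[0,0,0],0]
  ]
}}

```text
time_s: 8.38
ee_pos: [498.5, 222.9, 104.9]
eef_rot: [0.159, -3.135, 0.0]
ft_force: [-5.6, 1.1, 2.8]
grip_width: -0.001
grasp_force: 2.4
```

>>> {"name": "move_arm", "arguments": {
  "increments": [
    [[-0.02,0,0],[0,0,0],0],
    [[-0.03,0,0],[0,0,0],0],
    [[-0.03,0,0],[0,0,0],0]
  ]
}}

```text
time_s: 8.75
ee_pos: [501.0, 223.1, 104.8]
eef_rot: [0.159, -3.134, 0.001]
ft_force: [-6.0, 1.2, 2.9]
grip_width: -0.0
grasp_force: 2.8
```

>>> {"name": "move_arm", "arguments": {
  "increments": [
    [[-0.015,0,0],[0,0,0],0],
    [[-0.03,0,0],[0,0,0],0],
    [[-0.03,0,0],[0,0,0],0]
  ]
}}

```text
time_s: 9.12
ee_pos: [504.0, 223.4, 104.8]
eef_rot: [0.159, -3.134, 0.001]
ft_force: [-6.1, 1.2, 3.1]
grip_width: 0.001
grasp_force: 2.8
```

```bash
python3 - <<'E'
from h import *
s=read_state();print(s["ee_pos"],s["ft_force"])
cv2.imwrite("pics/s7.png",snapshot("scene"));cv2.imwrite("pics/t7.png",snapshot("top"))
look("w7");comp("c7",[("s7",320,210),("w7",200,0)],3.9,102,100)
E
```

```text
[503.97773112 223.40815098 104.80820497] [-6.13262031  1.15665631  3.1075655 ]
w7 9.225 [504.  223.4 104.8] R
 [[-0.995 -0.101 -0.003]
 [-0.101  0.995 -0.001]
 [ 0.003 -0.    -1.   ]] [ 0.34  0.35  1.9   0.    0.89 -1.33]
```

View pics/c7.png

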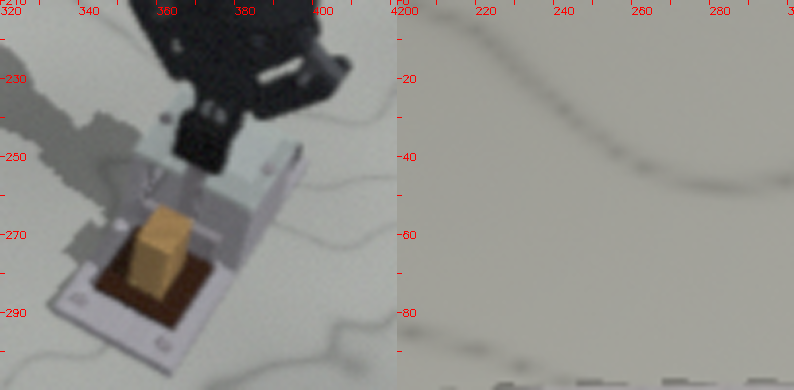

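The tile now stands wholly on the apron, its plate corners in the scene view at about (365,294), (344,283) and (375,278). I'll compute its place.

```bash
python3 - <<'E'
from h import *
n=np.nan;S=fixed("scene")
mt=lambda p:[p[0],p[1],14]+Ro.from_euler("z",p[2]).apply([[27,27,0],[27,-27,0],[-27,27,0]])
q=np.array([(364.9,294.1),(343.8,283.1),(374.6,277.9)])
p,e,r=fit(mt,[(S,q)],[560,228,.1]);print(p,e,r)
print("tunnel x",Ro.from_euler("z",-.1).apply([p[0]-493.3,p[1]-221.7,0]))
E
```

```text
[5.58125544e+02 2.29480909e+02 1.33514143e-01] 0.1935513562908486 [-0.1 -0.  -0.2  0.2  0.3 -0.2]
tunnel x [65.27848109  1.27028167  0.        ]
```

>>> {"name": "move_arm", "arguments": {
  "increments": [
    [[-0.01,0,0],[0,0,0],0],
    [[-0.02,0,0],[0,0,0],0],
    [[-0.02,0,0],[0,0,0],0]
  ]
}}

```text
time_s: 9.65
ee_pos: [505.4, 223.6, 104.8]
eef_rot: [0.159, -3.133, 0.001]
ft_force: [-6.2, 1.6, 4.5]
grip_width: -0.001
grasp_force: 3.5
```

>>> {"name": "move_arm", "arguments": {
  "increments": [
    [[0.3,0,0],[0,0,0],0],
    [[0.6,0,0],[0,0,0],0],
    [[0.9,0,0],[0,0,0],0],
    [[0.9,0,0],[0,0,0],0],
    [[0.9,0,-0.5],[0,0,0],0],
    [[0.9,0,-1],[0,0,0],0],
    [[0.9,0,-1],[0,0,0],0.7]
  ]
}}

```text
time_s: 10.52
ee_pos: [424.1, 216.5, 210.9]
eef_rot: [-0.158, 3.123, 0.007]
ft_force: [0.7, 0.0, 1.0]
grip_width: 0.199
grasp_force: 0.0
```

>>> {"name": "move_arm", "arguments": {
  "increments": [
    [[-1,0,-0.1],[0,0,0],0.7],
    [[-1,0,-0.1],[0,0,0],0.7]
  ]
}}

```text
time_s: 10.78
ee_pos: [520.7, 224.8, 215.1]
eef_rot: [-0.158, 3.134, 0.0]
ft_force: [0.4, -0.0, 0.2]
grip_width: 0.634
grasp_force: 0.0
```

>>> {"name": "move_arm", "arguments": {
  "increments": [
    [[-1,0,0],[0,0,0],0.7],
    [[-1,0,0],[0,0,0],0.7],
    [[-1,0,0],[0,0,0],0.7],
    [[-1,0,0],[0,0,0],0.7]
  ]
}}

```text
time_s: 11.28
ee_pos: [616.6, 234.5, 213.7]
eef_rot: [0.159, -3.135, 0.001]
ft_force: [0.3, -0.1, 0.3]
grip_width: 0.701
grasp_force: 0.0
```

```bash
python3 - <<'E'
from h import *
look("w8");cv2.imwrite("pics/s8.png",snapshot("scene"));cv2.imwrite("pics/t8.png",snapshot("top"))
f=wv("w8");print(f([[558.5,229,14]]))
comp("c8",[("w8",190,60),("s8",310,200)],2.8,140,140)
E
```

```text
w8 11.275 [616.6 234.5 213.7] R
 [[-0.995 -0.101 -0.002]
 [-0.101  0.995 -0.001]
 [ 0.002 -0.001 -1.   ]] [ 0.3   0.41  1.57 -0.    1.16 -1.37]
[[281.02105186 134.86652826]]
```

View pics/c8.png

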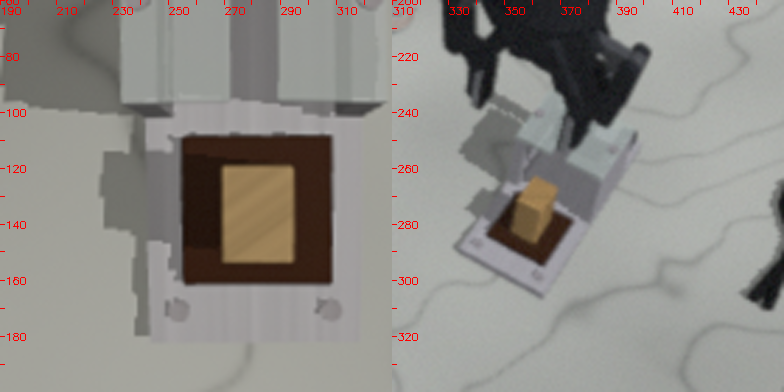

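The tile in w8 spans (255–309, 108–161), square to the tool, with the grip top centred at (282,136.5). In the scene view the grip top is at about (363,268). I'll triangulate its height and place.

```bash
python3 - <<'E'
from h import *
W,S=wv("w8"),fixed("scene")
print("grip top",tri([(W,(282,136.4)),(S,(363.2,267.9))],(560,228,50)))
mt=lambda p:[p[0],p[1],0]+Ro.from_euler("z",p[2]).apply(np.array([[27,27,14],[27,-27,14],[-27,27,14],[-27,-27,14],[15,11,59],[15,-11,59],[-15,11,59],[-15,-11,59]]))
q=np.array([(308.6,161.4),(255.2,161.4),(308.6,108.2),(255,108.4),(295,153.9),(268.9,153.9),(295,118.9),(268.9,119.1)])
p,e,r=fit(mt,[(W,q)],[558,228,.1]);print(p.round(3),e,r)
go([p[0],p[1],38],down(p[2]))
E
```

```text
grip top (array([558.26970301, 229.9320761 ,  63.33658802]), np.float64(0.512825933280164))
[5.58453e+02 2.29721e+02 1.05000e-01] 0.2979786200630754 [ 0.   0.4 -0.2  0.5  0.4 -0.  -0.7 -0.2 -0.2 -0.3  0.4 -0.2 -0.1  0.1
  0.2 -0.1]
from [616.  234.8 214.9] shift [0.577 0.008 1.77 ] turn [-0.    -0.001 -0.004] F [-0.4 -0.1 -0.1] grip 0.698 0.0 t 11.425
```

>>> {"name": "move_arm", "arguments": {
  "increments": [
    [[0.58,0.01,0.6],[0,0,0],0.7],
    [[0.58,0.01,0.9],[0,0,0],0.7],
    [[0.58,0.01,0.9],[0,0,0],0.7],
    [[0.58,0.01,0.9],[0,0,0],0.7]
  ]
}}

```text
time_s: 11.92
ee_pos: [561.1, 230.7, 127.4]
eef_rot: [-0.159, 3.133, 0.002]
ft_force: [0.6, -0.6, 0.3]
grip_width: 0.703
grasp_force: 0.0
```

```bash
python3 -c "
from h import *
go([558.4,229.7,38],down(.103))"
```

```text
from [561.1 230.7 127.4] shift [ 0.032 -0.007  0.894] turn [ 0.001  0.005 -0.002] F [ 0.6 -0.6  0.3] grip 0.703 0.0 t 11.925
```

>>> {"name": "move_arm", "arguments": {
  "increments": [
    [[0.03,-0.01,0.4],[0,0,0],0.7],
    [[0.03,-0.01,0.7],[0,0,0],0.7],
    [[0.03,-0.01,0.85],[0,0,0],0.7],
    [[0.03,-0.01,0.88],[0,0,0],0.7],
    [[0.03,-0.01,0.88],[0,0,0],0.7],
    [[0.03,-0.01,0.88],[0,0,0],0],
    [[0.03,-0.01,0.88],[0,0,0],0],
    [[0.03,-0.01,0.88],[0,0,0],0],
    [[0.03,-0.01,0.88],[0,0,0],0],
    [[0.03,-0.01,0.88],[0,0,0],0]
  ],
  "newtons": 60
}}

```text
time_s: 13.18
ee_pos: [557.3, 229.0, 38.3]
eef_rot: [-0.159, 3.136, 0.001]
ft_force: [-0.7, -0.2, 4.6]
grip_width: 0.249
grasp_force: 59.5
```

>>> {"name": "move_arm", "arguments": {
  "increments": [
    [[0,0,-0.1],[0,0,0],0],
    [[0,0,-0.4],[0,0,0],0],
    [[0,0,-0.8],[0,0,0],0],
    [[0,0,-1],[0,0,0],0],
    [[0,0,-1],[0,0,0],0],
    [[0,0,-1],[0,0,0],0]
  ]
}}

```text
time_s: 13.92
ee_pos: [555.1, 228.2, 135.7]
eef_rot: [0.159, -3.135, 0.001]
ft_force: [-0.5, -0.4, -0.3]
grip_width: 0.25
grasp_force: 58.9
```

```bash
cat >> h.py <<'E'
PC=np.array([527.5,-176.2,59.6]);PR=frame([0,0,0,.133,.388])
PT=PR*Ro.from_matrix(np.diag([-1,1,-1]))   # tool attitude flush with the plate
def plate(h,dx=0,dy=0): return PC+PR.apply([dx,dy,h])
E
python3 - <<'E'
from h import *
look("w9");cv2.imwrite("pics/s9.png",snapshot("scene"));cv2.imwrite("pics/t9.png",snapshot("top"))
s=read_state();print(s["ft_force"],s["ft_torque"],s["grasp_force"])
comp("c9",[("s9",300,160),("t9",150,190)],2.8,140,140)
print("via",plate(150).round(1),PT.as_matrix().round(2)); go([557,-170,160],PT)
E
```

```text
w9 13.925 [555.1 228.2 135.7] R
 [[-0.995 -0.101 -0.003]
 [-0.101  0.995 -0.001]
 [ 0.003 -0.001 -1.   ]] [ 0.32  0.39  1.77  0.    0.98 -1.35]
[-0.572335    0.78840046 -0.61986145] [ 0.04759057 -0.00579681  0.05369999] 58.888792991638184
via [ 471.3 -183.7  198.5] [[-0.92 -0.13  0.37]
 [-0.12  0.99  0.05]
 [-0.38  0.   -0.93]]
from [555.  228.2 135.3] shift [ 0.384 -3.964 -0.242] turn [-0.009 -0.499 -0.04 ] F [-0.6  0.8 -0.6] grip 0.248 58.9 t 14.075
```

View pics/c9.png

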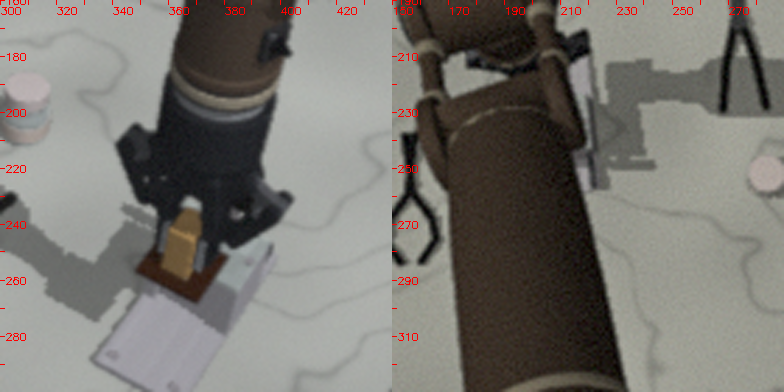

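The tile is held level and clear of the tunnel, with a steady grip and no torque sign of slip. Next I'll carry it to above the plate, tilting on the last leg.

>>> {"name": "move_arm", "arguments": {
  "increments": [
    [[0.09,-0.33,-0.1],[0,0,0],0],
    [[0.18,-0.67,-0.2],[0,0,0],0],
    [[0.27,-1,-0.3],[0,0,0],0]
  ]
}}

```text
time_s: 14.45
ee_pos: [538.7, 125.4, 166.2]
eef_rot: [0.16, -3.135, 0.001]
ft_force: [0.1, -0.9, 0.1]
grip_width: 0.25
grasp_force: 59.0
```

>>> {"name": "move_arm", "arguments": {
  "increments": [
    [[0.09,-0.4,0],[0,0,0],0],
    [[0.18,-0.8,0],[0,0,0],0],
    [[0.27,-1,0],[0,0,0],0]
  ]
}}

```text
time_s: 14.82
ee_pos: [522.1, 22.4, 166.3]
eef_rot: [0.156, -3.136, 0.0]
ft_force: [0.4, 0.9, -1.3]
grip_width: 0.25
grasp_force: 59.1
```

>>> {"name": "move_arm", "arguments": {
  "increments": [
    [[0.09,-0.4,0],[0,0,0],0],
    [[0.18,-0.8,0],[0,0,0],0],
    [[0.27,-1,0],[0,0,0],0]
  ]
}}

```text
time_s: 15.2
ee_pos: [505.4, -79.7, 166.3]
eef_rot: [0.157, -3.136, -0.0]
ft_force: [1.2, 0.4, -0.0]
grip_width: 0.253
grasp_force: 59.1
```

>>> {"name": "move_arm", "arguments": {
  "increments": [
    [[0.09,-0.4,0],[0,-0.15,-0.01],0],
    [[0.18,-0.8,0],[0,-0.3,-0.02],0],
    [[0.27,-1,0],[-0.01,-0.5,-0.04],0],
    [[0.27,-1,0],[-0.01,-0.5,-0.04],0],
    [[0.27,-1,0],[-0.01,-0.5,-0.04],0],
    [[0.27,-1,0],[-0.01,-0.5,-0.04],0]
  ]
}}

```text
time_s: 15.95
ee_pos: [489.5, -179.9, 167.0]
eef_rot: [-0.184, 2.744, 0.039]
ft_force: [0.6, -0.2, -0.3]
grip_width: 0.249
grasp_force: 59.0
```

```bash
python3 -c "
from h import *
go(plate(80),PT);go(plate(32),PT);s=read_state();print(s['joint_positions'].round(2),s['ft_torque'])"
```

```text
from [ 489.5 -179.9  167. ] shift [ 0.055 -0.014  0.338] turn [0.003 0.005 0.   ] F [ 0.6 -0.2 -0.3] grip 0.249 59.0 t 15.95
from [ 489.5 -179.9  167. ] shift [ 0.057 -0.015  0.818] turn [0.003 0.005 0.   ] F [ 0.6 -0.2 -0.3] grip 0.249 59.0 t 15.95
[-0.58  0.06  2.17  0.43  0.66 -2.59] [-0.07169863  0.19603651  0.00544884]
```

>>> {"name": "move_arm", "arguments": {
  "increments": [
    [[0.03,-0.01,0.3],[0,0,0],0],
    [[0.06,-0.01,0.6],[0,0,0],0],
    [[0.06,-0.01,0.75],[0,0,0],0],
    [[0.06,-0.01,0.75],[0,0,0],0],
    [[0.06,-0.01,0.75],[0,0,0],0]
  ]
}}

```text
time_s: 16.58
ee_pos: [513.2, -178.1, 96.5]
eef_rot: [-0.184, 2.742, 0.038]
ft_force: [-0.6, 0.4, -0.8]
grip_width: 0.249
grasp_force: 59.1
```

```bash
python3 -c "
from h import *
go(plate(30.3),PT);s=read_state();print(PR.inv().apply(s['ee_pos']-PC),s['ft_torque'],PR.inv().apply(s['ft_force']))"
```

```text
from [ 513.2 -178.1   96.5] shift [0.006 0.    0.093] turn [0.001 0.007 0.001] F [-0.6  0.4 -0.8] grip 0.249 59.1 t 16.575
[ 5.95367306e-01 -2.91165182e-02  3.96354023e+01] [-0.06709559  0.26400739  0.01040052] [-0.75106312  0.48243008 -0.51022073]
```

Still free at 39.6 mm. I'll creep down along the normal.

>>> {"name": "move_arm", "arguments": {
  "increments": [
    [[0,0,0.02],[0,0.005,0],0],
    [[0,0,0.04],[0,0.005,0],0],
    [[0,0,0.06],[0,0.005,0],0],
    [[0,0,0.07],[0,0.005,0],0],
    [[0,0,0.07],[0,0.005,0],0]
  ]
}}

```text
time_s: 17.2
ee_pos: [515.0, -177.6, 89.1]
eef_rot: [-0.183, 2.748, 0.039]
ft_force: [0.9, 0.2, -0.2]
grip_width: 0.249
grasp_force: 59.1
```

>>> {"name": "move_arm", "arguments": {
  "increments": [
    [[0,0,0.01],[0,0,0],0],
    [[0,0,0.02],[0,0,0],0],
    [[0,0,0.02],[0,0,0],0]
  ]
}}

```text
time_s: 17.58
ee_pos: [515.9, -177.5, 87.4]
eef_rot: [-0.183, 2.747, 0.038]
ft_force: [-1.0, -0.2, -0.1]
grip_width: 0.246
grasp_force: 59.2
```

```bash
cat >> h.py <<'E'
def st():
    s=read_state();R0=Ro.from_rotvec(s["eef_rot"]);print(s["time_s"],"plate frame",PR.inv().apply(s['ee_pos']-PC).round(2),"F",PR.inv().apply(s['ft_force']).round(1),"M",PR.inv().apply(s['ft_torque']).round(3),"rot err",(PR.inv()*R0*Ro.from_matrix(np.diag([-1,1,-1]))).as_rotvec().round(4),s["grip_width"].round(3),s["grasp_force"].round(1))
E
python3 -c "
from h import *
st()"
```

```text
Traceback (most recent call last):
  File "h.py", line 60, in st
    s=read_state();R0=Ro.from_rotvec(s["eef_rot"]);print(s["time_s"],"plate frame",PR.inv().apply(s['ee_pos']-PC).round(2),"F",PR.inv().apply(s['ft_force']).round(1),"M",PR.inv().apply(s['ft_torque']).round(3),"rot err",(PR.inv()*R0*Ro.from_matrix(np.diag([-1,1,-1]))).as_rotvec().round(4),s["grip_width"].round(3),s["grasp_force"].round(1))
                                                                                                                                                                                                                                                                                                  ^^^^^^^^^^^^^^^^^^^^^
AttributeError: 'float' object has no attribute 'round'
```

```bash
sed -i 's/s\["grip_width"\].round(3),s\["grasp_force"\].round(1)/s["grip_width"],s["grasp_force"]/' h.py; python3 -c "
from h import *
st()"
```

```text
17.575 plate frame [-0.33  0.23 30.16] F [-1.  -0.1  0.3] M [-0.001  0.287  0.004] rot err [ 0.0016 -0.0008 -0.0002] 0.2463057800353342 59.18095350265503
```

>>> {"name": "move_arm", "arguments": {
  "increments": [
    [[0,0,0.005],[0,0,0],0],
    [[0,0,0.01],[0,0,0],0],
    [[0,0,0.01],[0,0,0],0]
  ]
}}

```text
time_s: 17.95
ee_pos: [515.9, -177.5, 87.3]
eef_rot: [-0.184, 2.747, 0.039]
ft_force: [-9.4, 0.7, 11.2]
grip_width: 0.254
grasp_force: 61.2
```

```bash
python3 -c "
from h import *
st()"
```

```text
17.95 plate frame [-0.35  0.24 30.07] F [-4.3  2.  13.9] M [-0.009  0.679 -0.044] rot err [ 0.0019 -0.0009  0.0003] 0.25445551406402234 61.169278621673584
```

>>> {"name": "move_arm", "arguments": {
  "increments": [
    [[0,0,0.005],[0,0,0],0],
    [[0,0,0.01],[0,0,0],0],
    [[0,0,0.01],[0,0,0],0]
  ]
}}

```text
time_s: 18.32
ee_pos: [515.9, -177.5, 87.2]
eef_rot: [-0.185, 2.747, 0.039]
ft_force: [-17.3, 1.5, 20.9]
grip_width: 0.254
grasp_force: 62.9
```

```bash
python3 -c "
from h import *
st()"
```

```text
18.325 plate frame [-0.34  0.24 30.01] F [-7.8  3.7 25.7] M [ 0.127  1.158 -0.041] rot err [ 0.0023 -0.001   0.0008] 0.2536156385592923 62.907700538635254
```

Contact came at the expected height (30.1 mm), now 26 N. The moment about y hints at uneven pressure, so I'll ease off a little and test with a small turn.

>>> {"name": "move_arm", "arguments": {
  "increments": [
    [[0,0,-0.005],[0,0,0],0],
    [[0,0,-0.01],[0,0,0],0],
    [[0,0,-0.01],[0,0,0],0]
  ]
}}

```text
time_s: 18.7
ee_pos: [515.9, -177.5, 87.3]
eef_rot: [-0.184, 2.747, 0.038]
ft_force: [-9.1, 0.4, 9.8]
grip_width: 0.249
grasp_force: 60.7
```

```bash
python3 -c "
from h import *
st()"
```

```text
18.7 plate frame [-0.35  0.25 30.05] F [-4.6  1.6 12.4] M [ 0.005  0.692 -0.067] rot err [ 0.0018 -0.001   0.0003] 0.24901382881008066 60.72438418865204
```

>>> {"name": "move_arm", "arguments": {
  "increments": [
    [[0,0,0],[0,0.012,0],0],
    [[0,0,0],[0,0.025,0],0],
    [[0,0,0],[0,0.025,0],0],
    [[0,0,0],[0,0.025,0],0]
  ]
}}

```text
time_s: 19.2
ee_pos: [516.2, -177.5, 87.9]
eef_rot: [-0.185, 2.766, 0.037]
ft_force: [-10.0, 1.3, 13.9]
grip_width: 0.248
grasp_force: 61.3
```

```bash
python3 -c "
from h import *
st()"
```

```text
19.2 plate frame [ 0.18  0.21 30.46] F [-3.8  2.6 16.6] M [0.24  0.509 0.059] rot err [0.002  0.0181 0.0005] 0.2477144415566318 61.306718587875366
```

>>> {"name": "move_arm", "arguments": {
  "increments": [
    [[0,0,0],[0,-0.015,0],0],
    [[0,0,0],[0,-0.03,0],0],
    [[0,0,0],[0,-0.045,0],0],
    [[0,0,0],[0,-0.05,0],0],
    [[0,0,0],[0,-0.05,0],0]
  ]
}}

```text
time_s: 19.82
ee_pos: [515.5, -177.6, 87.3]
eef_rot: [-0.183, 2.728, 0.04]
ft_force: [-11.8, -0.3, 13.8]
grip_width: 0.25
grasp_force: 61.5
```

```bash
python3 -c "
from h import *
st()"
```

```text
19.825 plate frame [-0.7   0.22 30.24] F [-5.7  1.2 17.2] M [-0.04   1.49  -0.024] rot err [ 0.0021 -0.0201  0.0006] 0.24998535573884123 61.53639078140259
```

Height and force both rise either way from about −0.005 rad, so flush lies there. I'll set it, press lightly, and check that it holds steady.

>>> {"name": "move_arm", "arguments": {
  "increments": [
    [[0,0,0],[0,0.01,0],0],
    [[0,0,0.004],[0,0.02,0],0],
    [[0,0,0.004],[0,0.02,0],0],
    [[0,0,0.004],[0,0.02,0],0],
    [[0,0,0.004],[0,0.02,0],0],
    [[0,0,0.004],[0,0.02,0],0]
  ]
}}

```text
time_s: 20.58
ee_pos: [515.9, -177.5, 87.3]
eef_rot: [-0.184, 2.743, 0.039]
ft_force: [-11.3, 0.5, 15.6]
grip_width: 0.251
grasp_force: 61.7
```

```bash
python3 - <<'E'
from h import *
st()
for k in range(8): snapshot("top")
st()
s=cv2.imread("pics/s8.png").astype(int);a=snapshot("scene");cv2.imwrite("pics/s10.png",a)
T=fixed("scene");p=T(tun(-38,0,100))[0].astype(int);b=a[p[1]-3:p[1]+4,p[0]-3:p[0]+4];print("tab px",p,"mean",b.mean())
E
```

```text
20.575 plate frame [-0.36  0.25 30.02] F [-4.4  2.  18.7] M [ 0.007  1.059 -0.071] rot err [ 0.0021 -0.0048  0.0005] 0.2510080533187171 61.74674391746521
20.975 plate frame [-0.38  0.25 30.01] F [-4.8  2.1 18. ] M [ 0.067  1.052 -0.066] rot err [ 0.0021 -0.0048  0.0005] 0.25072671377951244 61.746697425842285
tab px [384 228] mean 19.448979591836736
```

It holds still: 18 N on the plate, 62 N of grip, and the black tab is back at its starting pixel. Handing in.

```bash
python3 -c "
from plant import *
print(sign_off())"
```

```text
the job is handed in; nothing more can be done
None
```

The job is handed in (no verdict came back): at hand-in the ejector had sprung back, and the gripper (about 62 N) was holding the tile flush on the middle of the sanding plate with about 18 N; I planned around the other things on the table but did not measure them again at the end.

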